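Draw a fan handle up to the gauge

ROBOT

A 6-joint arm with a two-finger parallel gripper is mounted at the origin on the work surface. World frame = base frame: x ahead of the robot, y to its left, z up, the work surface at z = 0. Lengths are in m, angles in rad, forces in N, time in s.
With the tool pointing down it reaches from about 0.35 to 0.775 m from the base axis. Payload 7.3 kg.
Tool frame: the origin (TCP) lies at the very end of the fingers, on their centre line; the grasp point (between the pads) lies 19 mm behind it; z points along the fingers, y is the line along which they close (so a half turn about z gives the same grasp; the last joint's range is limited). The gripper opens to 92 mm and grips with 3 to 60 N. Pads are 19 mm wide; open, the fingers measure 130 mm over their backs; the gripper's body (75 mm by 190 mm) begins 47 mm behind the grasp point.
Start: joints at [1.006, 0.342, 1.524, -0, 1.275, -0.146], TCP at [0.213, 0.48, 0.227] pointing down, gripper open.
Joint ranges: [-2.53, 2.53], [-0.77, 2.02], [0.04, 2.7], [-1, 4.14], [0.28, 2.66], [-3.11, 3.11]. Speed limits (rad/s): [2.57, 2.57, 3.14, 3.14, 3.14, 3.14].

INTERFACE

Orientations are given as [roll, pitch, yaw] about the fixed x, y, z axes, in that order (R = Rz(yaw) Ry(pitch) Rx(roll)).
In Python, from cell import robot gives the robot as it stands. The module is installed in compiled form; this text tells all that it offers.
- The arm moves only by the tool arm_command, never from a script. Its argument "moves" is a list of rows, each a list of 3 entries, a list of its own where there are three numbers: the shift along the tool's x, y, z in m, then the turn, a rotation vector about the tool's x, y, z in rad, then the finger opening in m, from 0 to 0.0918. In form: [[[dx, dy, dz], [ax, ay, az], claw], ...]. A call has exactly 5 rows; each row is the pose to reach, as a shift and turn from the pose commanded when the call began, along the tool's axes at that moment; what a row does not reach only later rows make up. A row lasts 1/10 s, in which the tool goes at most 50 mm and 8.59 degrees, less where a joint would pass 70% of its speed; a pose out of reach is approached as far as the arm can. A call with a gripper value outside its range is refused whole. The fingers move at their own pace and stop on an object; "squeeze" is the grip in N (left out, the last holds). Time passes only in rows, so rows that repeat a pose let the fingers close, or fill a call up. It gives the time, the measured TCP pose, the force, the opening and the grip force at its end, in the units of the state.
- robot.observe(): the state, without advancing time (a new reading comes with each control period).
- robot.read_camera(name): name is "scene" or "top" or "wrist"; returns the picture (420x560x3 uint8, red, green, blue); there is no depth.
- robot.camera_model(name): a dict with "fx", "fy", "cx", "cy" (pixels), "R" (3x3) and "t" (3): a world point X has camera coordinates R X + t. Camera axes: x right, y down, z forward; pixel columns grow to the right and rows downward; lengths in m; the calibration is good to about 2 mm. A picture is of the moment at which its call begins: read the wrist's pose just before it. camera_model takes no time and is no camera call; for the wrist camera it gives the pose at the moment of the call.
- robot.hand_in(): hands the job in; it is judged then, once.
The state is a dict: "time": time; "qpos": joint angles; "qvel": joint speeds; "joint_efforts": joint torques, N m; "tool_pos": TCP position; "tool_rot": TCP orientation; "contact_force": force on the tool from outside, world axes, zero at the start; "torque": the same for the moment, N m; "opening": finger opening in m; "grip_force": force on a finger pad.
Only numpy, scipy, OpenCV 4.12 (cv2) and the standard library are available. Lean on these libraries where they do the work, as an engineer would, in place of code of your own. Each camera call takes 0.05 s, during which the arm holds its last target. There are 200 camera calls.

TASK

In the fan workshop, take the blue gauge board from the rack, slide it upright and fully home into the slot of the handle block, and let go of it. Then grip the bamboo fan handle standing in the block's bore and draw it straight up, without wrenching it against the bore or pulling it right out, until its top end is level with the top edge of the seated gauge board, and finish while still holding it there, steady. Leave the other boards and everything else on the bench alone.

Things in the scene. Friction and masses are not known exactly. Their poses are not given: they have to be found in the camera images.
- block: The handle block: pale hardwood block fixed to the bench, 100 (x) x 170 (y) x 90 mm high, a dark thin steel strip across its middle and a small steel lug (reaching about 30 mm out) at each y end. Origin at the centre of its underside, on the bench; z up. It holds the bore at -y and the gauge slot at +y, both open at its top. Its yaw differs from run to run (up to about 0.4 rad).
- bore (a point): Centre of the bore's mouth in the block's top face, 90 mm above the bench, 42.5 mm from the block's middle towards its -y end. The bore is round, upright, 19.5 mm in diameter and 80 mm deep with a closed floor. Axes as the block's.
- slot (a point): Centre of the gauge slot's mouth in the block's top face, 90 mm above the bench, 85 mm from the bore towards the block's +y. The slot is 72 mm long along the block's x, 14 mm wide along its y, 30 mm deep with a flat floor; its edges have a 1.5 mm chamfer. Axes as the block's.
- handle: The fan handle: loose round bamboo-coloured rod with a red upper end, 18 mm in diameter, 145 mm long, about 50 g. Origin at the centre of its lower end, z along it, upwards. It stands on the bore's floor, 80 mm inside the block and 65 mm above it; it slides freely apart from contact with the bore (0.75 mm clearance all round) and drops back if let go. Its yaw means nothing.
- handle_top (a point): Centre of the upper end of the fan handle, 145 mm above its origin.
- rack: The gauge rack: dark wooden block fixed to the bench, 100 (x) x 210 (y) x 45 mm high, with three parallel slots 70 mm apart across y, each 74 mm along x, 16 mm wide and 30 mm deep. Origin at the centre of its underside; its yaw differs from run to run.
- gauge_blue: The blue gauge board, loose: 70 (x) x 12 (y, thickness) x 125 mm (z), about 80 g. It stands upright in one of the rack's three slots (which one differs), 95 mm of it above the rack, its underside 15 mm above the bench. Origin at the centre of its underside, z up. Either way round fits the block's slot; fully home, its underside is 30 mm below the block's top and its top edge 95 mm above the block's top.
- gauge_blue_top (a point): Centre of the blue gauge board's top edge, 125 mm above its origin.
- gauge_yellow: A yellow gauge board in the rack, 70 x 12 x 105 mm, to be left alone. Origin at the centre of its underside.
- gauge_white: A white gauge board in the rack, 70 x 12 x 135 mm, to be left alone. Origin at the centre of its underside.
- mallet: A wooden mallet lying on the bench, 260 mm long, to be left alone.
- hoop: A dark steel template hoop lying on the bench, 150 mm across and 12 mm high, to be left alone.
- glue: A white bottle with an orange cap, 52 mm across, 130 mm high, to be left alone.
- mug: A blue mug, 72 mm across, 85 mm high, to be left alone.
Not all that is in view belongs to the job. Leave any red look-alike of the block alone. There is more than one size of the gauge_blue; the job needs the larger.

How it is judged:
On the way, in this order (a step that is already met when the one before it is completed fails the run):
1. the blue gauge board stands fully home in the block's slot, let go (z of gauge_blue in the frame of slot below -0.026 m and x of gauge_blue in the frame of slot between -0.004 and 0.004 m and y of gauge_blue in the frame of slot between -0.004 and 0.004 m and angle between the z axis of gauge_blue and the z axis of block, either way round below 0.09 rad and contact force between the fingers and gauge_blue below 0.3 N), for 0.2 s.
2. the fan handle is held with its top level with the gauge board's top edge (z of handle_top in the frame of bore between 0.09 and 0.1 m and horizontal distance between handle and bore below 0.006 m and angle between the z axis of handle and the z axis of block, either way round below 0.05 rad and contact force between the fingers and handle above 1 N and contact force between handle and block below 10 N and contact force between handle and gauge_blue below 0.3 N), for 0.3 s.
At the end, for the whole second after the job is handed in: Blue board untouched in the slot: underside 26+ mm below the block top, within 4 mm of centre, within 0.09 rad of upright. Fan handle held by the fingers (over 1 N), in line with the bore, top level with the board top within 5 mm, at rest, under 10 N on the bore, not on the board (all of step 1 and all of step 2 and linear speed of each of handle, gauge_blue below 0.01 m/s); the arm keeps its last pose, push and grip.
It fails at once if the fan handle is wrenched against the block (over 30 N) (contact force between handle and block above 30 N).
It fails at once if the fan handle is pulled right out of its bore (z of handle in the frame of bore above 0 m).
It fails at once if another thing on the bench is moved over 30 mm (distance of any of gauge_yellow, gauge_white, mallet, hoop, glue, mug from where it was at the start of the episode above 0.03 m).
It fails at once if another board, the bottle or the mug is tipped over (angle between any of gauge_yellow, gauge_white, glue, mug's own z axis and vertical above 0.5 rad).
It also fails if it takes over 58 s, if anything falls off the work surface, if the arm or the gripper's body presses on something with over 40 N, if the wrist force passes 120 N, or if a joint passes its speed limit or range.

## Working session

There is one attempt and no reset: what is moved stays moved. The work goes in short steps, Python scripts to look and compute and a tool call to move; the robot and the scene stay as the last step left them, time stands still between calls to the robot, and variables do not carry over. Pictures are saved under pics/ and viewed, at most 10 in all, crops included, and the job is handed in when it is done.

Besides the shell and the picture viewer there is one more tool, called after "Call:" as a command line: name --argument value ..., lists and objects as JSON in quotes. arm_command: Moves the arm, as the interface text tells. Its arguments: {"type":"object","properties":{"moves":{"type":"array"},"squeeze":{"type":"number"}},"required":["moves"]}

```bash
mkdir -p pics; cat > h.py <<'E'
from cell import robot
import numpy as np, cv2
def ray(m,u,v):
    R=np.array(m['R']);t=np.array(m['t'])
    d=R.T@np.array([(u-m['cx'])/m['fx'],(v-m['cy'])/m['fy'],1.]);return -R.T@t,d/np.linalg.norm(d)
def onz(m,u,v,z):
    c,d=ray(m,u,v);return c+d*(z-c[2])/d[2]
def tri(m1,p1,m2,p2):
    c1,d1=ray(m1,*p1);c2,d2=ray(m2,*p2)
    s=np.linalg.lstsq(np.c_[d1,-d2],c2-c1,rcond=None)[0]
    a=c1+s[0]*d1;b=c2+s[1]*d2
    return (a+b)/2,np.linalg.norm(a-b)
def proj(m,X):
    p=np.array(m['R'])@np.array(X)+np.array(m['t']);return np.array([m['fx']*p[0]/p[2]+m['cx'],m['fy']*p[1]/p[2]+m['cy']])
E
python3 - <<'E'
from h import *
np.set_printoptions(precision=3,suppress=True)
for n in('scene','top'):
    m=robot.camera_model(n);a=robot.read_camera(n);cv2.imwrite(f'pics/{n}0.png',a[:,:,::-1])
    print(n,m['fx'],-np.array(m['R']).T@m['t'],np.array(m['R'])[2])
print(robot.observe())
E
```

```text
scene 439.9040028670156 [1.18  0.821 0.829] [-0.541 -0.638 -0.548]
top 480.32267456127767 [ 0.447 -0.004  1.35 ] [ 0.05  -0.001 -0.999]
{'time': 0.1, 'qpos': array([ 1.006,  0.343,  1.525,  0.   ,  1.275, -0.146]), 'qvel': array([-0.001, -0.002, -0.003,  0.   , -0.   , -0.001]), 'joint_efforts': array([  0.003, -43.201, -24.469,   0.072,   0.053,  -0.   ]), 'tool_pos': array([0.213, 0.479, 0.226]), 'tool_rot': array([-3.14 , -0.   ,  2.723]), 'contact_force': array([-0.199,  0.334,  0.382]), 'torque': array([-0.012, -0.065, -0.021]), 'grip_force': 0.0, 'opening': 0.09173046376665109}
```

View pics/scene0.png

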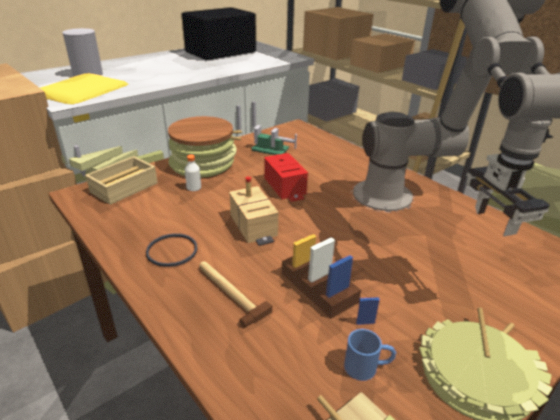

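View pics/top0.png

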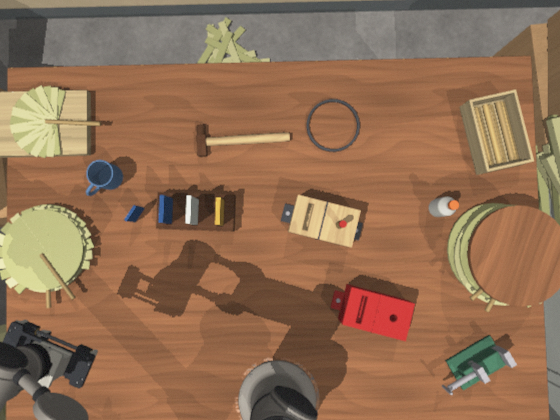

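The scene view shows the big blue board in the rack at about (340,277) and a small blue one at (368,311). In the top view the rack is at (197,211) with the blue board at (165,209), and the small blue one is at (133,213). The pale block is at (326,220), with its slot at about (308,215) and the red handle tip at (342,224). I'll enlarge the area next.

```bash
python3 - <<'E'
import cv2,numpy as np
a=cv2.imread('pics/top0.png');b=cv2.imread('pics/scene0.png')
c1=cv2.resize(a[180:255,145:245],None,fx=4,fy=4,interpolation=2)
c2=cv2.resize(a[180:255,275:375],None,fx=4,fy=4,interpolation=2)
c3=cv2.resize(b[235:310,280:380],None,fx=4,fy=4,interpolation=2)
c4=cv2.resize(b[170:245,215:315],None,fx=4,fy=4,interpolation=2)
cv2.imwrite('pics/c.png',np.vstack([np.hstack([c1,c2]),np.hstack([c3,c4])]))
for n,i in(('top',a),('scene',b)):
    h=cv2.cvtColor(i,cv2.COLOR_BGR2HSV)
    mk=cv2.inRange(h,(100,120,30),(125,255,255))
    k,l,s,c=cv2.connectedComponentsWithStats(mk)
    for j in range(1,k):
        if s[j,4]>60:
            print(n,s[j],c[j]); ct=cv2.findContours((l==j).astype('uint8'),0,2)[0][0];print(cv2.approxPolyDP(ct,2,True).reshape(-1,2).tolist())
E
```

```text
top [159 195  13  28 308] [164.92857143 209.10064935]
[[160, 195], [159, 221], [170, 222], [171, 199]]
top [125 206  18  15 156] [133.44871795 213.53205128]
[[142, 208], [133, 206], [125, 219], [135, 220]]
scene [331 257  20  12  88] [340.52272727 262.5       ]
[[350, 257], [331, 265], [331, 268], [349, 262]]
```

View pics/c.png

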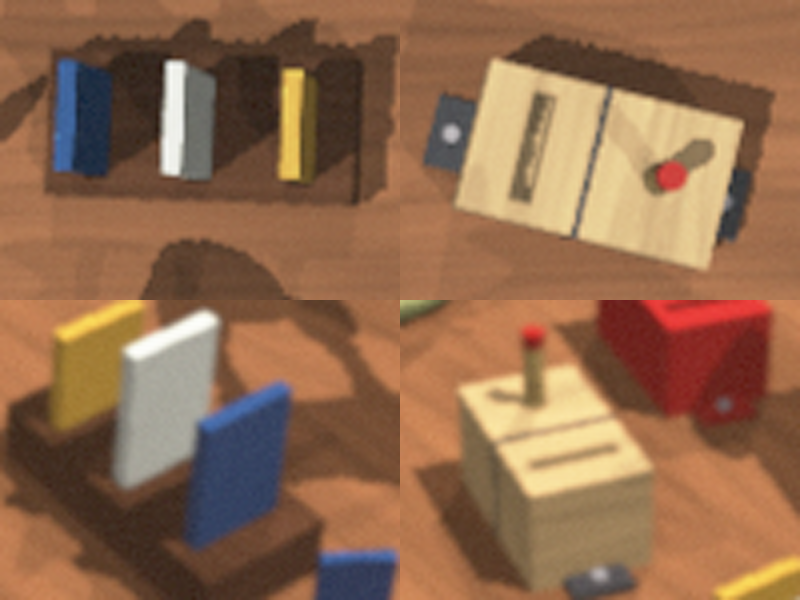

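The crops show the blue top face centred at about top (161.3,209.2) and scene (341.5,261.3). The slot centre is at top (308.5,216.8) and scene (258.7,209). The handle tip is at top (342.8,224) and scene (248.2,178.7). Blue is the end board of the rack.

```bash
cat > m1.py <<'E'
from h import *
np.set_printoptions(precision=4,suppress=True)
T=robot.camera_model('top');S=robot.camera_model('scene')
for n,p,q in(('blue',(161.3,209.2),(341.5,261.3)),('slot',(308.5,216.8),(258.7,209)),('tip',(342.8,224),(248.2,178.7))):
    print(n,*tri(T,p,S,q))
f=lambda x,y,ox,oy:(x/4+ox,y/4+oy)
C=[onz(T,*f(x,y,275,180),.09) for x,y in((91,58),(343,120),(308,269),(56,207))]
C=np.array(C);print('block',C,C.mean(0),[np.linalg.norm(C[i]-C[i-1]) for i in range(4)])
v=C[0]-C[1]+C[3]-C[2];print('yaw of +y axis-90',np.arctan2(v[1],v[0])-np.pi/2)
B=np.array([onz(T,*f(x,y,145,180),.14) for x,y in((58,58),(77,62),(72,175),(55,172))]);print(B,B.mean(0))
K=np.array([onz(T,*f(x,y,145,180),.045) for x,y in((52,45),(362,58),(357,205),(46,192))]);print(K,K.mean(0),[np.linalg.norm(K[i]-K[i-1]) for i in range(4)])
v=K[0]-K[1]+K[3]-K[2];print(np.arctan2(v[1],v[0])-np.pi/2)
E
python3 m1.py
python3 -c "
from h import *
m=robot.camera_model('wrist');R=np.array(m['R']);o=robot.observe()
c=-R.T@np.array(m['t']);print(c,R,m['fx'],o['tool_pos'],o['tool_rot'])"
```

```text
blue [0.5238 0.2806 0.1358] 0.0008959485986832415
slot [ 0.4967 -0.0944  0.0849] 0.003531370058042295
tip [ 0.4749 -0.1758  0.1484] 0.0014687428435796435
block [[ 0.5573 -0.0685  0.09  ]
 [ 0.5125 -0.2329  0.09  ]
 [ 0.4155 -0.2068  0.09  ]
 [ 0.4599 -0.043   0.09  ]] [ 0.4863 -0.1378  0.09  ] [np.float64(0.10067448030307907), np.float64(0.17041445908085806), np.float64(0.10050926527074952), np.float64(0.16975931241314)]
yaw of +y axis-90 -0.26516853625317416
[[0.5611 0.2834 0.14  ]
 [0.5583 0.2715 0.14  ]
 [0.487  0.2755 0.14  ]
 [0.4891 0.2862 0.14  ]] [0.5239 0.2791 0.14  ]
[[0.5791 0.31   0.045 ]
 [0.5652 0.0989 0.045 ]
 [0.4652 0.1042 0.045 ]
 [0.479  0.3152 0.045 ]] [0.5221 0.2071 0.045 ] [np.float64(0.10022044458883039), np.float64(0.2115508197434719), np.float64(0.10015644258505736), np.float64(0.21142674390382746)]
-0.06541762865863676
[0.1373953  0.51392165 0.38637127] [[ 0.40677411  0.91352782 -0.00131726]
 [ 0.86971059 -0.38682122  0.30654989]
 [ 0.27953231 -0.1258422  -0.95185368]] 329.0594529256481 [0.21327237 0.47932692 0.22610724] [-3.14021512e+00 -2.08373295e-04  2.72279563e+00]
```

```bash
cat >> h.py <<'E'
from scipy.spatial.transform import Rotation as Ro
def to(x,y,z,yaw,last=None):
    o=robot.observe();Rc=Ro.from_euler('xyz',o['tool_rot'])
    d=Rc.inv().apply(np.array([x,y,z])-o['tool_pos']);w=(Rc.inv()*Ro.from_euler('xyz',[np.pi,0,yaw])).as_rotvec()
    print('shift',d.round(4),'turn',w.round(4),'tcp',np.round(o['tool_pos'],4),np.round(o['tool_rot'],4),'t',round(o['time'],2))
E
python3 -c "
from h import *
to(.524,.279,.27,3.076)"
```

```text
shift [-0.3653 -0.0567 -0.0439] turn [-0.0013 -0.0004 -0.3532] tcp [0.2133 0.4793 0.2261] [-3.1402e+00 -2.0000e-04  2.7228e+00] t 0.1
```

Call:
arm_command --moves '[[[-0.05,-0.008,-0.03],[0,0,-0.07],0.05],[[-0.09,-0.014,-0.044],[0,0,-0.14],0.05],[[-0.13,-0.02,-0.044],[0,0,-0.21],0.05],[[-0.17,-0.027,-0.044],[0,0,-0.28],0.05],[[-0.21,-0.033,-0.044],[-0.0013,0,-0.353],0.05]]'

```text
time: 0.6
tool_pos: [0.393, 0.3629, 0.2706]
tool_rot: [3.14, -0.0, 3.079]
contact_force: [-0.1, -0.0, 0.2]
opening: 0.0561
grip_force: 0.0
```

```bash
python3 -c "
from h import *
to(.524,.279,.27,3.076)"
```

```text
shift [-0.136  -0.0755  0.0005] turn [ 0.0012 -0.0001  0.0027] tcp [0.393  0.3629 0.2706] [ 3.1404e+00 -1.0000e-04  3.0787e+00] t 0.6
```

```bash
cat >> h.py <<'E'
import json
def shot(tag):
    m=robot.camera_model('wrist');a=robot.read_camera('wrist')
    cv2.imwrite(f'pics/{tag}.png',a[:,:,::-1]);json.dump({k:np.array(v).tolist() for k,v in m.items()},open(f'pics/{tag}.json','w'))
    return m,a
E
python3 -c "
from h import *
shot('w1')"
```

Call:
arm_command --moves '[[[-0.034,-0.019,0],[0,0,0],0.05],[[-0.07,-0.038,0],[0,0,0],0.05],[[-0.105,-0.057,0],[0,0,0],0.05],[[-0.136,-0.0755,0],[0.001,0,0.0027],0.05],[[-0.136,-0.0755,0],[0.001,0,0.0027],0.05]]'

```text
time: 1.15
tool_pos: [0.5255, 0.277, 0.2694]
tool_rot: [-3.14, -0.0, 3.068]
contact_force: [-0.5, -0.3, 0.5]
opening: 0.05
grip_force: 0.0
```

```bash
python3 -c "
from h import *
shot('w2')
a=cv2.imread('pics/w1.png');b=cv2.imread('pics/w2.png')
cv2.imwrite('pics/w12.png',cv2.resize(np.hstack([a,b]),(800,300),interpolation=3))
for n in ('w1','w2'):
    i=cv2.imread(f'pics/{n}.png');h=cv2.cvtColor(i,cv2.COLOR_BGR2HSV)
    k,l,s,c=cv2.connectedComponentsWithStats(cv2.inRange(h,(100,120,30),(125,255,255)))
    for j in range(1,k):
        if s[j,4]>200:
            ct=cv2.findContours((l==j).astype('uint8'),0,2)[0][0];print(n,s[j],cv2.approxPolyDP(ct,2,True).reshape(-1,2).tolist())
    print(proj(json.load(open(f'pics/{n}.json')),[.524,.279,.14]))
to(.524,.279,.27,3.076)"
```

```text
w1 [276 268  24  31 208] [[298, 269], [293, 271], [276, 294], [277, 298], [281, 298], [297, 275]]
w1 [196 329  15  22 212] [[210, 329], [204, 329], [202, 337], [197, 339], [197, 350], [206, 349]]
[196.64266403 320.62497475]
w2 [268 147  13  85 928] [[268, 147], [269, 231], [280, 231], [279, 155], [269, 155]]
w2 [349 150  29  40 278] [[376, 152], [372, 151], [349, 187], [355, 187]]
[271.16569451 194.06251926]
shift [-0.0003  0.0006 -0.0005] turn [-0.0004 -0.0014 -0.0064] tcp [0.5237 0.2785 0.2695] [-3.1411e+00 -1.4000e-03  3.0696e+00] t 1.2
```

View pics/w12.png

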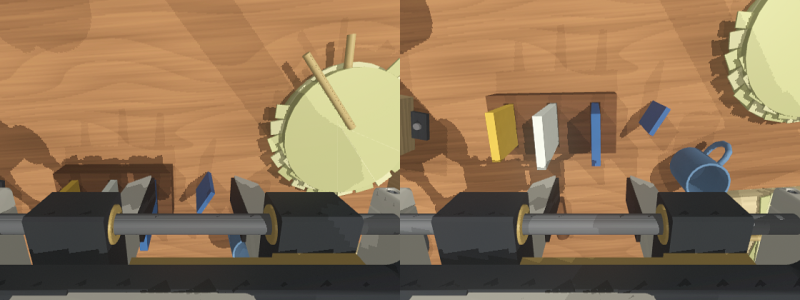

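The two wrist views show the blue board's top edge standing along the image columns in the second view (about u 274, rows 155–231). White and yellow stand beside it to the left, and the small blue board is to the right. The arm was still settling then, so I'll take a settled view and work out the pose.

```bash
python3 -c "
from h import *
robot.read_camera('wrist');robot.read_camera('wrist')
m,a=shot('w3')
h=cv2.cvtColor(a[:,:,::-1].copy(),cv2.COLOR_BGR2HSV)
mk=cv2.inRange(h,(100,120,30),(125,255,255));k,l,s,c=cv2.connectedComponentsWithStats(mk)
for j in range(1,k):
    if s[j,4]>200: 
        ys,xs=np.where(l==j);print(s[j],[(y,xs[ys==y].min(),xs[ys==y].max(),int(a[y,xs[ys==y],2].mean())) for y in range(s[j,1],s[j,1]+s[j,3],8)])
        print(a[s[j,1]+4:s[j,1]+s[j,3]:6,int(c[j,0]),:].tolist())
for x in(.489,.559):
  for y in (.273,.285): print(proj(m,[x,y,.14]),proj(m,[x,y,.045]))
to(.524,.279,.27,3.076)"
```

```text
[264 154  13  82 862] [(154, np.int64(265), np.int64(266), 109), (162, np.int64(265), np.int64(276), 109), (170, np.int64(264), np.int64(276), 176), (178, np.int64(264), np.int64(276), 176), (186, np.int64(265), np.int64(276), 177), (194, np.int64(265), np.int64(276), 177), (202, np.int64(265), np.int64(276), 175), (210, np.int64(265), np.int64(276), 176), (218, np.int64(265), np.int64(276), 177), (226, np.int64(265), np.int64(276), 160), (234, np.int64(265), np.int64(276), 149)]
[[59, 77, 110], [81, 124, 177], [81, 124, 177], [81, 124, 178], [80, 123, 175], [81, 124, 177], [80, 123, 175], [81, 124, 175], [80, 122, 174], [82, 124, 176], [84, 124, 178], [83, 121, 173], [65, 83, 119]]
[345 154  30  39 278] [(154, np.int64(369), np.int64(369), 135), (162, np.int64(364), np.int64(371), 176), (170, np.int64(359), np.int64(365), 176), (178, np.int64(353), np.int64(360), 171), (186, np.int64(348), np.int64(354), 174)]
[[64, 68, 93], [61, 67, 92], [88, 128, 182], [83, 121, 172], [182, 125, 75], [170, 121, 79]]
[258.31535321 160.60132808] [260.89729512 146.4229524 ]
[271.80417356 159.67290118] [271.19623687 145.70505822]
[264.13524412 233.51719444] [265.27731509 203.75827354]
[276.70920612 232.7094228 ] [275.03423932 203.11335017]
shift [-0.0024 -0.0014  0.0004] turn [ 0.0003 -0.0007 -0.0022] tcp [0.5217 0.2805 0.2705] [ 3.1412e+00 -7.0000e-04  3.0738e+00] t 1.35
```

```bash
python3 -c "
from h import *
m=json.load(open('pics/w3.json'))
for p in((270.7,165.5),(270.7,230),(270.7,197)): print(onz(m,*p,.14))
m2=json.load(open('pics/w2.json'))
print(tri(m,(270.7,230),m2,(274.7,228)))
for i in range(4):robot.read_camera('wrist');o=robot.observe();print(o['tool_pos'],o['tool_rot'])
to(.524,.2805,.099,3.076)"
```

```text
[0.49414059 0.28366956 0.14      ]
[0.5558385  0.27948203 0.14      ]
[0.52331077 0.28168973 0.14      ]
(array([0.56349404, 0.27940228, 0.12284604]), np.float64(0.0015547491969355987))
[0.52162153 0.28068495 0.2706853 ] [ 3.14114573e+00 -2.69023583e-04  3.07431659e+00]
[0.52167256 0.28077385 0.27087926] [3.14103602e+00 1.83953982e-04 3.07464243e+00]
[0.52174326 0.28073306 0.2709572 ] [3.14101315e+00 3.58011378e-04 3.07464362e+00]
[0.5218751 0.280654  0.2709902] [3.14102686e+00 5.30086694e-04 3.07457615e+00]
shift [-2.00e-03 -1.00e-04  1.72e-01] turn [ 0.0006  0.0005 -0.0014] tcp [0.5219 0.2807 0.271 ] [3.1410e+00 5.0000e-04 3.0746e+00] t 1.55
```

Call:
arm_command --moves '[[[-0.001,0,0.04],[0,0,0],0.05],[[-0.002,0,0.08],[0,0,0],0.05],[[-0.002,0,0.12],[0,0,0],0.05],[[-0.002,0,0.15],[0,0,0],0.05],[[-0.002,0,0.171],[0,0,0],0.05]]'

```text
time: 2.05
tool_pos: [0.5232, 0.2799, 0.0975]
tool_rot: [-3.141, -0.002, 3.074]
contact_force: [-0.2, -0.7, 0.6]
opening: 0.0503
grip_force: 0.0
```

Call:
arm_command --moves '[[[0,0,0],[0,0,0],0.04],[[0,0,0],[0,0,0],0.02],[[0,0,0],[0,0,0],0.005],[[0,0,0],[0,0,0],0.005],[[0,0,0],[0,0,0],0.005]]' --squeeze 20

```text
time: 2.55
tool_pos: [0.5252, 0.28, 0.1008]
tool_rot: [3.14, 0.002, 3.073]
contact_force: [-0.0, 0.5, -0.4]
opening: 0.0148
grip_force: 0.0
```

```bash
python3 -c "
from h import *
o=robot.observe();print(o['opening'],o['grip_force'],o['contact_force'])
to(.524,.2805,.30,3.076)"
```

```text
0.014804451799944114 0.0 [-0.02615741  0.45891939 -0.41952648]
shift [ 0.0008  0.0007 -0.1992] turn [ 0.0012  0.0021 -0.0028] tcp [0.5252 0.28   0.1008] [3.1404e+00 2.1000e-03 3.0732e+00] t 2.55
```

Call:
arm_command --moves '[[[0,0,0],[0,0,0],0.005],[[0,0,0],[0,0,0],0.005],[[0,0,0],[0,0,0],0.005],[[0,0,0],[0,0,0],0.005],[[0,0,-0.003],[0,0,0],0.005]]'

```text
time: 3.05
tool_pos: [0.5245, 0.2796, 0.1026]
tool_rot: [3.141, -0.0, 3.073]
contact_force: [0.8, -0.1, -0.6]
opening: 0.0125
grip_force: 20.0
```

```bash
python3 -c "
from h import *
o=robot.observe();print(o['opening'],o['grip_force'],o['contact_force'])
to(.524,.2805,.30,3.076)"
```

```text
0.012534486471106518 19.989675879478455 [ 0.80817469 -0.06338452 -0.58771428]
shift [ 0.0006  0.0008 -0.1974] turn [ 0.0001 -0.0002 -0.0029] tcp [0.5245 0.2796 0.1026] [ 3.1415e+00 -2.0000e-04  3.0731e+00] t 3.05
```

Call:
arm_command --moves '[[[0,0,-0.03],[0,0,0],0.005],[[0,0,-0.07],[0,0,0],0.005],[[0,0,-0.115],[0,0,0],0.005],[[0,0,-0.16],[0,0,0],0.005],[[0,0,-0.195],[0,0,0],0.005]]'

```text
time: 3.55
tool_pos: [0.5247, 0.2796, 0.3005]
tool_rot: [3.14, 0.002, 3.073]
contact_force: [0.6, 0.5, -1.0]
opening: 0.0117
grip_force: 20.0
```

```bash
python3 -c "
from h import *
o=robot.observe();print(o['opening'],o['grip_force'],o['contact_force'])
to(.4974,-.0968,.30,2.876)"
```

```text
0.011747004155453981 19.992137253284454 [ 0.56082046  0.50588218 -0.95222548]
shift [ 0.0014 -0.3774  0.    ] turn [0.0013 0.002  0.197 ] tcp [0.5247 0.2796 0.3005] [3.1404e+00 2.1000e-03 3.0730e+00] t 3.55
```

Next I move over to the block in two calls, stopping short on the first.

Call:
arm_command --moves '[[[0,-0.025,0],[0,0,0.02],0.005],[[0,-0.065,0],[0,0,0.04],0.005],[[0,-0.105,0],[0,0,0.07],0.005],[[0,-0.145,0],[0,0,0.1],0.005],[[0.001,-0.185,0],[0,0,0.12],0.005]]'

```text
time: 4.05
tool_pos: [0.5104, 0.0937, 0.2973]
tool_rot: [3.141, -0.0, 2.952]
contact_force: [0.3, -0.5, -1.5]
opening: 0.0115
grip_force: 20.0
```

```bash
python3 -c "
from h import *
to(.4974,-.0968,.30,2.876)"
```

```text
shift [-0.0231 -0.1895 -0.0027] turn [ 0.0001 -0.0005  0.0762] tcp [0.5104 0.0937 0.2973] [ 3.1415e+00 -5.0000e-04  2.9522e+00] t 4.05
```

Call:
arm_command --moves '[[[-0.005,-0.04,-0.002],[0,0,0.02],0.005],[[-0.01,-0.085,-0.002],[0,0,0.04],0.005],[[-0.016,-0.13,-0.002],[0,0,0.06],0.005],[[-0.021,-0.165,-0.002],[0,0,0.076],0.005],[[-0.023,-0.189,-0.002],[0,0,0.076],0.005]]'

```text
time: 4.55
tool_pos: [0.4976, -0.0972, 0.2992]
tool_rot: [-3.142, -0.0, 2.875]
contact_force: [1.1, 0.8, -1.5]
opening: 0.0119
grip_force: 20.0
```

Call:
arm_command --moves '[[[0,0,0],[0,0,0],0.005],[[0,0,0],[0,0,0],0.005],[[0,0,0],[0,0,0],0.005],[[0,0,0],[0,0,0],0.005],[[0,0,0],[0,0,0],0.005]]'

```text
time: 5.05
tool_pos: [0.4982, -0.0939, 0.2996]
tool_rot: [3.141, 0.0, 2.879]
contact_force: [-0.9, 0.1, -1.5]
opening: 0.0117
grip_force: 20.0
```

```bash
python3 -c "
from h import *
to(.4974,-.0968,.30,2.876)
shot('w4')
a=cv2.imread('pics/w4.png');t=robot.read_camera('top')[:,:,::-1]
s=robot.read_camera('scene')[:,:,::-1];cv2.imwrite('pics/s4.png',s);cv2.imwrite('pics/t4.png',t)
cv2.imwrite('pics/v4.png',np.hstack([cv2.resize(a,(480,360)),cv2.resize(s[60:260,180:355],(315,360),interpolation=2)]))
print(proj(json.load(open('pics/w4.json')),[.4974,-.0968,.09]))"
```

```text
shift [ 0.0001 -0.0031 -0.0004] turn [0.0005 0.0002 0.0026] tcp [ 0.4982 -0.0939  0.2996] [3.1411e+00 2.0000e-04 2.8786e+00] t 5.05
[266.22027849 176.45866136]
```

View pics/v4.png

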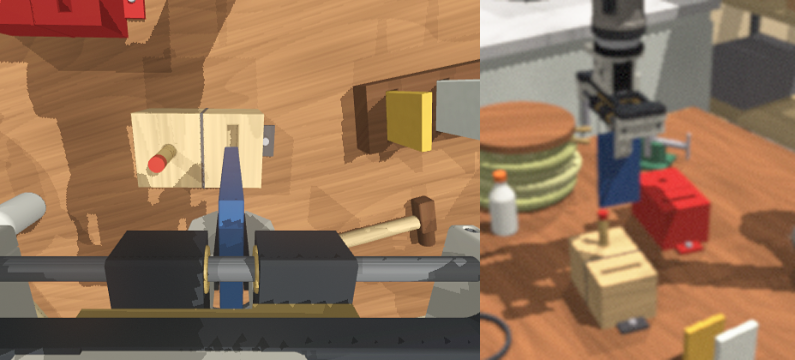

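The wrist view shows the board hanging over the block, with its lower near edge at about (231,148) in the view. The slot is just ahead at (232,135). The block's top face corners are clear at about (133,113), (264,113), (260,188) and (137,188), so I'll get the block's pose from the wrist view too.

```bash
cat > m2.py <<'E'
from h import *
np.set_printoptions(precision=4,suppress=True)
import sys
m=json.load(open(f'pics/{sys.argv[1]}.json'));a=cv2.imread(f'pics/{sys.argv[1]}.png');h=cv2.cvtColor(a,cv2.COLOR_BGR2HSV)
mk=cv2.inRange(h,(15,30,150),(35,150,255))
k,l,s,c=cv2.connectedComponentsWithStats(mk)
for j in range(1,k):
    if s[j,4]>1000:
        hu=cv2.convexHull(cv2.findContours((l==j).astype('uint8'),0,1)[0][0]);print(s[j],cv2.approxPolyDP(hu,3,True).reshape(-1,2).tolist(),[ (onz(m,*p,.09)[:2]).round(4).tolist() for p in cv2.approxPolyDP(hu,3,True).reshape(-1,2)])
b=cv2.inRange(h,(100,90,30),(125,255,255));k,l,s,c=cv2.connectedComponentsWithStats(b)
for j in range(1,k):
    if s[j,4]>300:
        ys,xs=np.where(l==j);print(s[j],[(y,xs[ys==y].min(),xs[ys==y].max()) for y in range(s[j,1],s[j,1]+40,4)])
d=cv2.inRange(h,(0,0,0),(180,255,135))
ys,xs=np.where(d[130:175,255:285]);print('slot',xs.min()+255,xs.max()+255,ys.min()+130)
for y in range(136,174,3):print(y,[int(v) for v in h[y,256:288,2]])
o=robot.observe();print(o['tool_pos'],o['tool_rot'])
E
python3 m2.py w4
```

```text
[ 244    0   96   63 1498] [[339, 11], [305, 49], [272, 61], [244, 62], [268, 20], [293, 0], [322, 0]] [[0.3546, 0.0169], [0.3793, -0.0235], [0.3814, -0.059], [0.3748, -0.0872], [0.344, -0.0531], [0.3335, -0.0249], [0.3409, 0.0026]]
[  147    81   257   139 14480] [[391, 81], [403, 107], [399, 134], [304, 219], [161, 218], [147, 149], [153, 131], [323, 88]] [[0.4327, 0.0569], [0.4621, 0.0654], [0.4894, 0.0572], [0.5593, -0.0668], [0.5136, -0.2314], [0.4325, -0.2172], [0.4158, -0.2036], [0.4208, -0.0137]]
[ 397  252   94   37 1493] [[490, 262], [488, 266], [409, 288], [397, 276], [481, 252]] [[0.6755, 0.1445], [0.6805, 0.1417], [0.6862, 0.0418], [0.6648, 0.0294], [0.6586, 0.1346]]
[ 255  232   30   67 1906] [(232, np.int64(255), np.int64(283)), (236, np.int64(255), np.int64(283)), (240, np.int64(255), np.int64(284)), (244, np.int64(255), np.int64(283)), (248, np.int64(255), np.int64(284)), (252, np.int64(255), np.int64(284)), (256, np.int64(255), np.int64(284)), (260, np.int64(255), np.int64(283)), (264, np.int64(255), np.int64(283)), (268, np.int64(256), np.int64(283))]Traceback (most recent call last):
  File "m2.py", line 13, in <module>
    ys,xs=np.where(l==j);print(s[j],[(y,xs[ys==y].min(),xs[ys==y].max()) for y in range(s[j,1],s[j,1]+40,4)])
                                        ~~~~~~~~~~~~~^^
    return umr_minimum(a, axis, None, out, keepdims, initial, where)
ValueError: zero-size array to reduction operation minimum which has no identity
```

```bash
cat > m3.py <<'E'
from h import *
np.set_printoptions(precision=4,suppress=True)
import sys
m=json.load(open(f'pics/{sys.argv[1]}.json'));a=cv2.imread(f'pics/{sys.argv[1]}.png').astype(int)
y0,y1,x0,x1,st=map(int,sys.argv[2:])
print('cols',x0,'..',x1)
for y in range(y0,y1,st):print(y,'R-B',(a[y,x0:x1,2]-a[y,x0:x1,0]).tolist(),'R',a[y,x0:x1:2,2].tolist())
E
python3 m3.py w4 136 200 256 288 4; python3 -c "
from h import *
np.set_printoptions(precision=4,suppress=True)
m=json.load(open('pics/w4.json'))
R=Ro.from_euler('z',-.266).as_matrix()
for sx in(-.036,.036):
  for sy in(-.007,.007):print(proj(m,np.array([.4974,-.0968,.09])+R@[sx,sy,0]))
o=robot.observe();print(o['tool_pos'],o['tool_rot'])
p=o['tool_pos']
for sx in(-.035,.035):
  for sy in(-.006,.006):print('bd',proj(m,p+R@[sx,sy,0]-[0,0,.084]))
"
```

```text
cols 256 .. 288
136 R-B [76, 78, 77, 77, 77, 77, 77, 77, 77, 76, 77, 76, 76, 75, 75, 77, 76, 77, 77, 78, 77, 77, 78, 76, 77, 76, 77, 77, 77, 77, 76, 77] R [250, 245, 249, 241, 242, 245, 239, 238, 242, 242, 243, 246, 251, 255, 252, 252]
140 R-B [77, 77, 78, 77, 78, 77, 78, 77, 78, 77, 77, 77, 77, 76, 75, 77, 77, 77, 78, 77, 76, 78, 78, 77, 75, 76, 77, 78, 78, 76, 76, 77] R [250, 245, 250, 250, 241, 245, 239, 238, 242, 242, 242, 246, 249, 255, 251, 252]
144 R-B [77, 77, 78, 76, 76, 77, 77, 77, 75, 76, 76, 76, 76, 77, 75, 75, 77, 76, 75, 76, 76, 77, 78, 77, 78, 79, 78, 78, 77, 77, 77, 77] R [251, 245, 249, 250, 233, 236, 232, 224, 234, 231, 225, 241, 251, 255, 251, 252]
148 R-B [77, 77, 77, 76, 77, 76, 78, 77, 77, 68, 65, 67, 66, 66, 66, 66, 66, 68, 67, 66, 63, 65, 75, 78, 79, 76, 78, 78, 76, 77, 76, 77] R [252, 245, 249, 251, 225, 159, 164, 167, 166, 170, 152, 213, 252, 254, 250, 252]
152 R-B [76, 77, 77, 77, 76, 77, 78, 77, 76, 72, 70, 74, 78, 65, 67, 68, 68, 69, 67, 68, 63, 69, 76, 77, 78, 77, 77, 77, 78, 76, 76, 77] R [252, 245, 248, 251, 225, 180, 240, 169, 173, 170, 152, 213, 252,
[... 2065 characters left out ...]
8, 254]
192 R-B [78, 76, 78, 63, -16, -23, -19, -19, -19, -21, -21, -21, -22, -21, -22, -20, -20, -22, -22, -21, -22, -23, -26, -10, 69, 78, 76, 77, 77, 78, 78, 77] R [255, 251, 90, 103, 102, 102, 102, 102, 102, 102, 102, 97, 226, 248, 249, 254]
196 R-B [78, 78, 81, 5, -21, -21, -21, -21, -21, -24, -23, -23, -22, -22, -22, -22, -22, -21, -22, -22, -22, -21, -23, -19, 40, 80, 77, 75, 76, 77, 77, 77] R [255, 254, 96, 101, 101, 100, 100, 101, 99, 99, 99, 97, 184, 249, 249, 253]
[259.9311 144.7774]
[272.5021 144.8129]
[260.2954 206.3063]
[272.1514 206.3364]
[ 0.4982 -0.0943  0.2996] [3.1412 0.0002 2.8779]
bd [260.2418 167.8661]
bd [276.208  167.9094]
bd [260.729  252.4938]
bd [275.419  252.5279]
```

```bash
python3 -c "
from h import *
np.set_printoptions(precision=4,suppress=True)
m=json.load(open('pics/w4.json'));R=Ro.from_euler('z',-.268).as_matrix()
s=onz(m,271.2,146.3,.09);b=onz(m,269.6,170.3,.2156)
print('slot near end',s,'slot c',s+R@[.036,0,0],'board near bottom',b,'c',b+R@[.035,0,0])
print('block-frame diff slot-board centre',R.T@((s+R@[.036,0,0])-(b+R@[.035,0,0])))
to(.4974,-.0968,.186,2.874)"
```

```text
slot near end [ 0.4657 -0.0824  0.09  ] slot c [ 0.5004 -0.0919  0.09  ] board near bottom [ 0.4665 -0.0846  0.2156] c [ 0.5002 -0.0939  0.2156]
block-frame diff slot-board centre [-0.0003  0.0019 -0.1256]
shift [ 0.0002 -0.0026  0.1136] turn [0.0004 0.0002 0.0039] tcp [ 0.4982 -0.0943  0.2996] [3.1412 0.0002 2.8779] t 5.2
```

Call:
arm_command --moves '[[[0,0,0.025],[0,0,0.001],0.005],[[0,0,0.055],[0,0,0.002],0.005],[[0,0,0.08],[0,0,0.003],0.005],[[0,0,0.1],[0,0,0.004],0.005],[[0,0,0.108],[0,0,0.004],0.005]]'

```text
time: 5.7
tool_pos: [0.4973, -0.0942, 0.1897]
tool_rot: [3.141, -0.003, 2.873]
contact_force: [0.7, 1.7, -0.9]
opening: 0.0119
grip_force: 20.0
```

```bash
python3 -c "
from h import *
for i in range(5):robot.read_camera('wrist')
shot('w5');o=robot.observe();print(o['tool_pos'],o['tool_rot'],o['contact_force'])
t=robot.read_camera('top')[:,:,::-1];cv2.imwrite('pics/t5.png',t)
a=cv2.imread('pics/w5.png')
cv2.imwrite('pics/v5.png',np.hstack([cv2.resize(a[80:260,120:360],(480,360)),cv2.resize(t[180:260,275:345],(315,360),interpolation=2)]))
"
```

```text
[ 0.498903   -0.09493714  0.19274748] [3.14134518e+00 2.51220677e-03 2.87318766e+00] [ 0.26343782  1.49817524 -0.94315331]
```

View pics/v5.png

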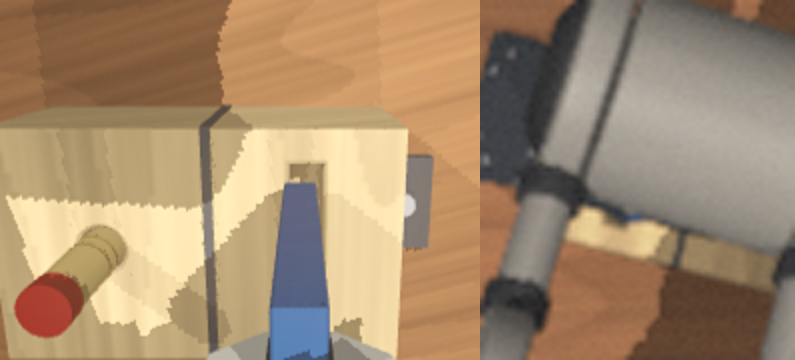

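The wrist crop shows the slot's near end at about (307,165) in the crop. The board's lower edge at (300,183) is a little left of it, so I'll measure the offset.

```bash
python3 m3.py w5 158 180 258 288 3|sed 's/ R \[/\n   R [/'; python3 -c "
from h import *
np.set_printoptions(precision=4,suppress=True)
m=json.load(open('pics/w5.json'));R=Ro.from_euler('z',-.268).as_matrix()
s=onz(m,273.2,161.8,.09);b=onz(m,270,171.5,.1085)
print('diff slot-board centre',R.T@((s+R@[.036,0,0])-(b+R@[.035,0,0])), s,b)
# strip and +y edge at row ~ 171
l=onz(m,120+209/2,171.5,.09);r=onz(m,120+406/2,171.5,.09);print('strip/edge', (R.T@(l-s))[:2],(R.T@(r-s))[:2])
print('width: 14mm px',14/1000*m['fx']/(m['R'][2]@np.array(s)+m['t'][2]))"
```

```text
cols 258 .. 288
158 R-B [77, 76, 77, 76, 75, 76, 75, 77, 75, 76, 75, 75, 76, 76, 76, 76, 75, 75, 77, 76, 76, 76, 76, 77, 77, 78, 76, 76, 74, 73]
   R [246, 246, 239, 239, 239, 237, 235, 237, 239, 247, 248, 249, 252, 254, 255]
161 R-B [77, 75, 77, 76, 75, 75, 74, 74, 74, 75, 74, 74, 74, 74, 71, 72, 63, 76, 74, 73, 75, 73, 74, 75, 75, 75, 74, 75, 74, 73]
   R [246, 247, 229, 217, 212, 211, 206, 203, 157, 214, 210, 207, 208, 255, 255]
164 R-B [77, 75, 77, 75, 75, 76, 71, 60, 60, 60, 61, 62, 61, 62, 62, 65, 65, 66, 68, 68, 66, 63, 62, 66, 77, 76, 75, 76, 74, 72]
   R [246, 246, 230, 199, 148, 152, 154, 153, 171, 175, 170, 151, 218, 255, 255]
167 R-B [77, 76, 77, 77, 75, 75, 70, 59, 59, 60, 61, 62, 60, 61, 61, 61, 66, 67, 67, 68, 62, 62, 61, 67, 73, 76, 76, 75, 74, 72]
   R [246, 246, 230, 198, 146, 148, 153, 152, 172, 175, 159, 152, 216, 255, 255]
170 R-B [77, 76, 76, 78, 74, 72, 67, 74, 73, 74, 75, 75, 55, 56, 63, 63, 62, 62, 62, 64, 68, 63, 60, 66, 75, 76, 75, 76, 74, 73]
   R [246, 247, 228, 196, 221, 226, 146, 172, 173, 170, 174, 147, 217, 255, 255]
173 R-B [77, 76, 79, 82, -28, -33, -30, -29, -29, -30, -28, -28, -27, -29, -28, -28, -28, -28, -30, -26, 70, 65, 60, 67, 75, 76, 74, 76, 74, 73]
   R [246, 252, 82, 95, 97, 98, 98, 98, 99, 97, 172, 147, 217, 255, 255]
176 R-B [67, 69, 70, 23, -31, -31, -29, -29, -28, -28, -28, -29, -28, -28, -27, -28, -28, -28, -29, -30, 25, 67, 61, 68, 74, 75, 76, 77, 76, 75]
   R [174, 180, 93, 98, 99, 98, 98, 99, 99, 98, 127, 149, 215, 253, 255]
179 R-B [68, 69, 70, -6, -31, -30, -28, -28, -28, -29, -28, -28, -28, -28, -28, -28, -27, -28, -27, -30, -8, 69, 61, 65, 71, 75, 76, 76, 76, 77]
   R [178, 182, 97, 98, 98, 98, 97, 99, 99, 99, 114, 149, 191, 240, 242]
diff slot-board centre [-0.003   0.0026 -0.0185] [ 0.4652 -0.082   0.09  ] [ 0.4684 -0.0856  0.1085]
strip/edge [ 0.0079 -0.0395] [0.008  0.0405]
width: 14mm px 17.406662921140114
```

```bash
for r in "216 236" "312 334"; do python3 m3.py w5 165 180 $r 6; done; python3 -c "
from h import *
m=json.load(open('pics/w5.json'));R=np.array(m['R']);print(-R.T@np.array(m['t']),R.round(3).tolist(),m['fx'],m['fy'],m['cx'],m['cy'])
R2=Ro.from_euler('z',-.268).as_matrix()
for q in([0,0],[0,.085],[.05,.085],[-.05,.085],[-.05,0],[.014,.0425]): print(q,proj(m,np.array([.4863,-.1378,.09])+R2@[q[0],q[1],0]))"
```

```text
cols 216 .. 236
165 R-B [72, 70, 70, 73, 45, 18, 20, 20, 20, 39, 75, 72, 71, 70, 69, 72, 71, 70, 71, 75] R [196, 198, 148, 105, 103, 202, 197, 198, 199, 196]
171 R-B [71, 70, 70, 73, 61, 19, 20, 22, 20, 28, 70, 68, 71, 72, 71, 72, 73, 64, 68, 72] R [196, 197, 175, 106, 106, 182, 198, 197, 202, 255]
177 R-B [71, 72, 71, 72, 72, 18, 23, 23, 23, 25, 68, 63, 67, 69, 68, 69, 67, 69, 69, 72] R [195, 198, 198, 108, 108, 183, 255, 255, 255, 255]
cols 312 .. 334
165 R-B [76, 76, 76, 77, 76, 75, 77, 76, 77, 77, 79, 35, 13, 15, 15, 15, 15, 14, 15, 15, 16, 16] R [244, 244, 244, 247, 250, 255, 129, 132, 132, 132, 132]
171 R-B [76, 76, 76, 75, 77, 75, 76, 77, 78, 78, 70, 9, 15, 17, 15, 15, 16, 15, 16, 16, 15, 16] R [243, 244, 243, 245, 251, 233, 131, 133, 132, 133, 131]
177 R-B [76, 75, 76, 76, 76, 76, 77, 78, 75, 72, 48, 6, 10, 16, 20, 17, 17, 16, 14, 14, 15, 12] R [243, 244, 242, 250, 255, 225, 179, 124, 133, 130, 130]
[ 0.41829985 -0.07232959  0.35275872] [[0.265, 0.964, 0.0], [0.917, -0.252, 0.309], [0.298, -0.082, -0.951]] 329.0594529256481 329.0594529256481 269.42542412838543 206.27474241554202
[0, 0] [215.45116759 203.51001978]
[0, 0.085] [316.96933923 203.44759614]
[0.05, 0.085] [314.47405538 257.37407154]
[-0.05, 0.085] [319.7610972  143.11391208]
[-0.05, 0] [212.21180631 143.17557174]
[0.014, 0.0425] [266.27020872 219.17848471]
```

Call:
arm_command --moves '[[[0,0.001,0.002],[0,0,0],0.005],[[0,0.002,0.004],[0,0,0],0.005],[[0,0.0027,0.008],[0,0,0],0.005],[[0,0.0027,0.011],[0,0,0],0.005],[[0,0.0027,0.011],[0,0,0],0.005]]'

```text
time: 6.55
tool_pos: [0.4986, -0.092, 0.1799]
tool_rot: [3.141, -0.001, 2.873]
contact_force: [-0.2, -0.0, -0.3]
opening: 0.012
grip_force: 20.0
```

```bash
cat > lk.py <<'E'
from h import *
import sys
for i in range(6):robot.read_camera('wrist')
m,a=shot(sys.argv[1]);o=robot.observe();print(o['tool_pos'],o['tool_rot'],o['contact_force'],o['opening'],o['grip_force'],o['time'])
E
python3 lk.py w6; python3 m3.py w6 152 178 256 290 2|sed 's/ R \[.*//'
```

```text
[ 0.49898045 -0.09217732  0.18065638] [3.14120351e+00 4.27723636e-04 2.87305930e+00] [-0.61432263  0.06793108 -1.98611543] 0.011872147257865657 19.992290139198303 6.9
cols 256 .. 290
152 R-B [77, 76, 76, 76, 77, 76, 76, 76, 75, 76, 76, 76, 74, 75, 75, 76, 75, 76, 76, 76, 76, 76, 77, 76, 76, 77, 76, 76, 74, 73, 71, 74, 74, 77]
154 R-B [77, 76, 76, 76, 76, 76, 76, 76, 76, 76, 77, 74, 75, 76, 75, 75, 76, 76, 76, 76, 77, 77, 76, 77, 76, 77, 76, 76, 74, 73, 71, 74, 76, 78]
156 R-B [77, 75, 75, 74, 75, 76, 76, 75, 75, 76, 77, 75, 75, 75, 75, 76, 76, 76, 76, 76, 76, 77, 76, 78, 76, 76, 76, 77, 74, 73, 71, 74, 76, 78]
158 R-B [76, 75, 77, 76, 75, 77, 76, 75, 76, 76, 76, 74, 75, 75, 76, 75, 76, 76, 76, 76, 75, 76, 77, 78, 78, 76, 76, 76, 74, 72, 71, 74, 76, 77]
160 R-B [77, 76, 77, 75, 75, 76, 75, 75, 75, 74, 75, 75, 76, 75, 76, 76, 76, 77, 77, 76, 76, 76, 78, 77, 78, 76, 76, 76, 73, 72, 71, 74, 76, 77]
162 R-B [77, 76, 76, 77, 76, 76, 76, 77, 75, 74, 75, 76, 76, 76, 76, 76, 75, 77, 77, 76, 76, 76, 77, 78, 79, 76, 77, 76, 74, 74, 72, 74, 76, 77]
164 R-B [77, 75, 76, 75, 75, 74, 75, 75, 74, 75
[... 315 characters left out ...]
 63, 62, 63, 62, 63, 63, 60, 77, 75, 77, 77, 75, 74, 74, 74, 75, 76, 77]
170 R-B [76, 76, 77, 75, 76, 59, 57, 53, 54, 54, 56, 55, 55, 55, 55, 56, 57, 56, 57, 56, 56, 61, 69, 76, 76, 77, 77, 76, 75, 73, 74, 75, 76, 77]
172 R-B [77, 75, 77, 74, 74, 65, -12, -37, -32, -33, -33, -33, -34, -32, -32, -33, -32, -31, -30, -32, -32, -27, 74, 77, 76, 76, 76, 76, 74, 73, 74, 76, 78, 77]
174 R-B [77, 76, 77, 60, 63, 47, -27, -30, -28, -29, -28, -28, -29, -29, -28, -28, -28, -28, -28, -27, -28, -26, 53, 75, 74, 76, 76, 76, 73, 73, 73, 76, 78, 76]
176 R-B [77, 66, 66, 62, 61, 21, -31, -31, -29, -29, -29, -29, -29, -29, -28, -29, -27, -28, -28, -28, -29, -30, 28, 72, 73, 76, 77, 76, 75, 76, 76, 77, 77, 77]
```

```bash
python3 -c "
from h import *
m=json.load(open('pics/w6.json'));R=Ro.from_euler('z',-.268).as_matrix()
for zb in(.095,.097,.099):
  s=onz(m,269.9,165.3,.09);b=onz(m,270.1,171.3,zb);print(zb,(R.T@(s+R@[.036,0,0]-b-R@[.035,0,0])).round(4),(b+R@[.035,0,0]).round(4))
l=onz(m,269,165,.09)
"; python3 m3.py w6 163 168 268 271 1
```

```text
0.095 [-0.0026 -0.0001 -0.005 ] [ 0.5022 -0.092   0.095 ]
0.097 [-0.0022 -0.0001 -0.007 ] [ 0.5018 -0.0919  0.097 ]
0.099 [-0.0018 -0.0001 -0.009 ] [ 0.5014 -0.0918  0.099 ]
cols 268 .. 271
163 R-B [75, 76, 76] R [232, 236]
164 R-B [74, 74, 75] R [220, 223]
165 R-B [72, 73, 73] R [204, 200]
166 R-B [60, 60, 60] R [148, 146]
167 R-B [61, 61, 60] R [152, 148]
```

Call:
arm_command --moves '[[[0.002,0,0],[0,0,0],0.005],[[0.002,0,0.002],[0,0,0],0.005],[[0.002,0,0.005],[0,0,0],0.005],[[0.002,0,0.009],[0,0,0],0.005],[[0.002,0,0.013],[0,0,0],0.005]]'

```text
time: 7.4
tool_pos: [0.4969, -0.0916, 0.1671]
tool_rot: [3.141, -0.0, 2.873]
contact_force: [-0.5, 0.1, -0.8]
opening: 0.0119
grip_force: 20.0
```

Call:
arm_command --moves '[[[0,0,0.004],[0,0,0],0.005],[[0,0,0.008],[0,0,0],0.005],[[0,0,0.012],[0,0,0],0.005],[[0,0,0.015],[0,0,0],0.005],[[0,0,0.018],[0,0,0],0.005]]'

```text
time: 7.9
tool_pos: [0.497, -0.0916, 0.1493]
tool_rot: [3.141, 0.0, 2.873]
contact_force: [-0.3, 0.6, -1.0]
opening: 0.0119
grip_force: 20.0
```

Call:
arm_command --moves '[[[0,0,0.001],[0,0,0],0.005],[[0,0,0.002],[0,0,0],0.005],[[0,0,0.003],[0,0,0],0.005],[[0,0,0.003],[0,0,0],0.005],[[0,0,0.003],[0,0,0],0.005]]'

```text
time: 8.4
tool_pos: [0.497, -0.0916, 0.1466]
tool_rot: [3.141, 0.0, 2.873]
contact_force: [-0.1, 0.1, -1.2]
opening: 0.0118
grip_force: 20.0
```

Still no contact, so I lower in 1 mm steps.

Call:
arm_command --moves '[[[0,0,0.001],[0,0,0],0.005],[[0,0,0.002],[0,0,0],0.005],[[0,0,0.003],[0,0,0],0.005],[[0,0,0.004],[0,0,0],0.005],[[0,0,0.004],[0,0,0],0.005]]'

```text
time: 8.9
tool_pos: [0.4981, -0.0919, 0.1455]
tool_rot: [3.141, 0.005, 2.873]
contact_force: [-4.3, 1.9, 19.4]
opening: 0.012
grip_force: 20.0
```

Call:
arm_command --moves '[[[0,0,-0.001],[0,0,0],0.005],[[0,0,-0.002],[0,0,0],0.005],[[0,0,-0.0025],[0,0,0],0.02],[[0,0,-0.0025],[0,0,0],0.035],[[0,0,-0.0025],[0,0,0],0.04]]'

```text
time: 9.4
tool_pos: [0.4967, -0.0915, 0.1447]
tool_rot: [3.141, -0.001, 2.873]
contact_force: [0.3, -0.4, 0.3]
opening: 0.031
grip_force: 0.0
```

Call:
arm_command --moves '[[[0,0,0],[0,0,0],0.04],[[0,0,0],[0,0,0],0.04],[[0,0,0],[0,0,0],0.04],[[0,0,-0.01],[0,0,0],0.04],[[0,0,-0.03],[0,0,0],0.04]]'

```text
time: 9.9
tool_pos: [0.4962, -0.0913, 0.1747]
tool_rot: [3.141, -0.003, 2.873]
contact_force: [-0.1, -0.1, -0.5]
opening: 0.04
grip_force: 0.0
```

Call:
arm_command --moves '[[[0,0,-0.03],[0,0,0],0.04],[[0,0,-0.07],[0,0,0],0.04],[[0,0,-0.1],[0,0,0],0.04],[[0,0,-0.12],[0,0,0],0.04],[[0,0,-0.12],[0,0,0],0.04]]'

```text
time: 10.4
tool_pos: [0.4982, -0.092, 0.2987]
tool_rot: [-3.142, 0.007, 2.873]
contact_force: [0.1, 0.7, 0.0]
opening: 0.0401
grip_force: 0.0
```

```bash
python3 lk.py w7; python3 -c "
from h import *
s=robot.read_camera('scene')[:,:,::-1];cv2.imwrite('pics/s7.png',s)
a=cv2.imread('pics/w7.png')
cv2.imwrite('pics/v7.png',np.hstack([cv2.resize(a[60:300,60:380],(480,360)),cv2.resize(s[100:260,180:320],(315,360),interpolation=2)]))
to(.4752,-.1788,.30,1.305)"
```

```text
[ 0.49654302 -0.09151322  0.29395458] [ 3.14104462e+00 -2.03781952e-03  2.87306467e+00] [ 0.27055527 -0.42693467  0.56779911] 0.03970402362695083 0.0 10.75
shift [-0.0024 -0.0898 -0.0059] turn [-9.0000e-04 -1.7000e-03  1.5681e+00] tcp [ 0.4967 -0.0916  0.2941] [ 3.1411e+00 -1.6000e-03  2.8731e+00] t 10.8
```

View pics/v7.png

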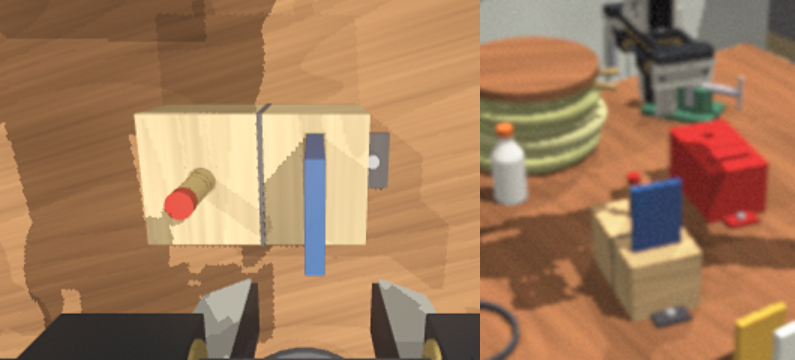

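The board stands upright and seated in the slot, its top at crop (315,200). The red handle top is at crop (180,205), which is full-frame (180,197). Next I turn a quarter turn over the handle, keeping high.

Call:
arm_command --moves '[[[0,-0.015,0],[0,0,0.14],0.06],[[0,-0.03,0],[0,0,0.28],0.06],[[0,-0.045,0],[0,0,0.42],0.06],[[0,-0.06,0],[0,0,0.56],0.06],[[0,-0.075,0],[0,0,0.7],0.06]]'

```text
time: 11.3
tool_pos: [0.4768, -0.1645, 0.2945]
tool_rot: [-3.142, -0.001, 2.167]
contact_force: [0.1, -0.4, -0.5]
opening: 0.0599
grip_force: 0.0
```

```bash
python3 -c "
from h import *
m=json.load(open('pics/w7.json'));print(onz(m,180,196.7,.155))
h=cv2.cvtColor(cv2.imread('pics/w7.png'),cv2.COLOR_BGR2HSV)
k,l,s,c=cv2.connectedComponentsWithStats(cv2.inRange(h,(0,150,120),(8,255,255))|cv2.inRange(h,(172,150,120),(180,255,255)))
for j in range(1,k):
    if s[j,4]>60:print(s[j],c[j])
to(.4743,-.1734,.29,1.302)"
```

```text
[ 0.47719051 -0.17328896  0.155     ]
[   0    0  167   48 6667] [75.80920954 22.10499475]
[170 185  21  22 346] [180.02023121 195.36127168]
shift [-0.006  -0.0071  0.0045] turn [-5.000e-04 -9.000e-04  8.654e-01] tcp [ 0.4768 -0.1645  0.2945] [-3.1415e+00 -1.0000e-03  2.1674e+00] t 11.3
```

Call:
arm_command --moves '[[[-0.002,-0.002,0],[0,0,0.14],0.06],[[-0.004,-0.004,0],[0,0,0.28],0.06],[[-0.006,-0.007,0],[0,0,0.42],0.06],[[-0.006,-0.007,0],[0,0,0.56],0.06],[[-0.006,-0.007,0],[0,0,0.7],0.06]]'

```text
time: 11.8
tool_pos: [0.4745, -0.1729, 0.2945]
tool_rot: [-3.141, -0.001, 1.467]
contact_force: [0.3, -0.2, -0.3]
opening: 0.0602
grip_force: 0.0
```

Call:
arm_command --moves '[[[0,0,0],[0,0,0.12],0.06],[[0,0,0],[0,0,0.166],0.06],[[0,0,0],[0,0,0.166],0.06],[[0,0,0.02],[0,0,0.166],0.06],[[0,0,0.03],[0,0,0.166],0.06]]'

```text
time: 12.3
tool_pos: [0.4742, -0.1726, 0.2636]
tool_rot: [-3.14, -0.001, 1.308]
contact_force: [-0.9, 0.2, -0.3]
opening: 0.06
grip_force: 0.0
```

```bash
cat > red.py <<'E'
from h import *
import sys
n=sys.argv[1]
m=json.load(open(f'pics/{n}.json'));a=cv2.imread(f'pics/{n}.png');h=cv2.cvtColor(a,cv2.COLOR_BGR2HSV)
k,l,s,c=cv2.connectedComponentsWithStats(cv2.inRange(h,(0,150,120),(8,255,255))|cv2.inRange(h,(172,150,120),(180,255,255)))
for j in range(1,k):
    if 60<s[j,4]<6000:
        ct=cv2.findContours((l==j).astype('uint8'),0,1)[0][0];e=cv2.fitEllipse(ct);print(s[j],c[j],e,onz(m,*e[0],.155))
        v=h[...,2]; x=int(c[j,0]);print('col values',v[s[j,1]-3:s[j,1]+s[j,3]+4,x].tolist())
to(.4743,-.1734,.116,1.302)
E
python3 lk.py w8;python3 red.py w8
```

```text
[ 0.47502419 -0.17302314  0.2656784 ] [ 3.14022643e+00 -1.09688738e-04  1.30730269e+00] [ 0.40512782 -0.78748142  0.87587737] 0.05982489358677869 0.0 12.65
[261 191  21  23 391] [270.98721228 202.09207161] ((270.9869384765625, 202.0813751220703), (20.303678512573242, 22.62360191345215), 177.9163818359375) [ 0.47677735 -0.1729505   0.155     ]
col values [174, 173, 166, 161, 161, 171, 214, 238, 236, 235, 235, 235, 235, 235, 235, 235, 235, 235, 234, 234, 234, 234, 234, 234, 233, 234, 241, 254, 253, 253]
shift [-0.0006 -0.0008  0.1497] turn [ 0.0014 -0.0001  0.0053] tcp [ 0.475  -0.173   0.2657] [ 3.1402e+00 -1.0000e-04  1.3073e+00] t 12.65
```

View pics/w8.png

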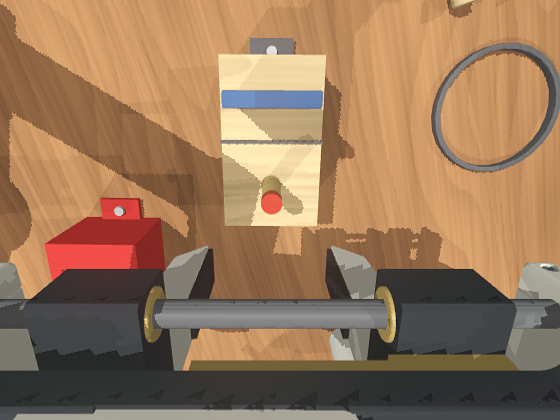

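The wrist view shows the handle's red top at (271,202), centred between the open fingers to about 1 mm. The seated board at (272,99) lies clear of the fingers. I'll go down with a slight sideways correction.

Call:
arm_command --moves '[[[0,0.0008,0.025],[0.001,0,0.005],0.05],[[0,0.0008,0.055],[0.001,0,0.005],0.05],[[0,0.0008,0.08],[0.001,0,0.005],0.05],[[0,0.0008,0.1],[0.001,0,0.005],0.05],[[0,0.0008,0.1],[0.001,0,0.005],0.05]]'

```text
time: 13.15
tool_pos: [0.4743, -0.1724, 0.1631]
tool_rot: [-3.136, -0.001, 1.302]
contact_force: [-0.0, 0.1, -0.1]
opening: 0.0498
grip_force: 0.0
```

```bash
python3 lk.py w9;python3 red.py w9; python3 -c "
from h import *
a=cv2.imread('pics/w9.png')
cv2.imwrite('pics/v9.png',a[90:410,110:430])"
```

```text
[ 0.47601743 -0.17331218  0.16609905] [3.14035977e+00 1.05300367e-04 1.30214121e+00] [ 0.17676613 -0.83067706  0.11562073] 0.04997607723083994 0.0 13.5
[  15  225  119   74 4572] [ 67.46850394 260.29068241] ((70.28297424316406, 260.4986267089844), (64.23167419433594, 114.46382141113281), 71.05282592773438) [ 0.36431309 -0.14683978  0.155     ]
col values [180, 181, 178, 154, 146, 159, 201, 209, 207, 210, 218, 218, 218, 218, 218, 219, 218, 218, 216, 207, 218, 219, 219, 218, 218, 218, 218, 218, 219, 215, 180, 147, 150, 149, 150, 150, 149, 150, 150, 150, 149, 150, 149, 150, 150, 149, 149, 149, 149, 149, 150, 149, 149, 149, 149, 149, 149, 149, 149, 150, 153, 140, 35, 37, 40, 40, 39, 39, 40, 40, 39, 39, 39, 39, 40, 38, 39, 38, 39, 39, 40]
[255 234  32  38 829] [270.49577805 254.16646562] ((270.3155822753906, 253.91871643066406), (30.496862411499023, 34.30007553100586), 15.00435733795166) [ 0.47695509 -0.17356063  0.155     ]
col values [127, 128, 126, 115, 116, 115, 116, 124, 148, 144, 163, 200, 146, 148, 150, 150, 150, 149, 150, 149, 150, 150, 149, 148, 149, 149, 149, 148, 148, 148, 149, 148, 148, 148, 148, 148, 148, 149, 148, 146, 140, 136, 136, 135, 136]
[ 33 329  25  42 602] [ 45.52491694 349.47342193] ((45.427391052246094, 349.20721435546875), (14.628416061401367, 55.00495147705078), 164.32777404785156) [ 0.32115517 -0.1999986   0.155     ]
col values [64, 65, 93, 154, 149, 148, 149, 149, 149, 148, 148, 148, 149, 149, 147, 157, 194, 218, 219, 233, 236, 236, 235, 236, 235, 235, 236, 235, 235, 236, 236, 236, 236, 235, 236, 236, 235, 236, 235, 235, 235, 235, 237, 236, 197, 37, 46, 46, 48]
shift [-0.0005 -0.0017  0.0501] turn [0.0012 0.0001 0.0001] tcp [ 0.476  -0.1733  0.1661] [3.1404e+00 1.0000e-04 1.3021e+00] t 13.5
```

View pics/v9.png

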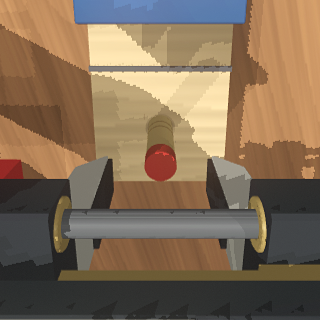

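The handle top (crop 160,160) is centred between the fingers (inner edges at crop 113 and 207). I'll go down and close softly.

Call:
arm_command --moves '[[[0,0.0002,0.015],[0,0,0],0.05],[[0,0.0002,0.03],[0,0,0],0.05],[[0,0.0002,0.042],[0,0,0],0.05],[[0,0.0002,0.05],[0,0,0],0.05],[[0,0.0002,0.05],[0,0,0],0.04]]' --squeeze 5

```text
time: 14.0
tool_pos: [0.4752, -0.1728, 0.1142]
tool_rot: [-3.139, -0.001, 1.302]
contact_force: [-0.5, 0.8, 0.5]
opening: 0.0457
grip_force: 0.0
```

Call:
arm_command --moves '[[[0,0,0],[0,0,0],0.03],[[0,0,0],[0,0,0],0.025],[[0,0,0],[0,0,0],0.022],[[0,0,0],[0,0,0],0.019],[[0,0,0],[0,0,0],0.016]]' --squeeze 5

```text
time: 14.5
tool_pos: [0.4758, -0.1731, 0.1153]
tool_rot: [-3.141, -0.0, 1.302]
contact_force: [-0.1, -0.5, 1.3]
opening: 0.018
grip_force: 5.0
```

Call:
arm_command --moves '[[[0,0,0],[0,0,0],0.014],[[0,0,0],[0,0,0],0.014],[[0,0,0],[0,0,0],0.014],[[0,0,0],[0,0,0],0.014],[[0,0,0],[0,0,0],0.014]]' --squeeze 5

```text
time: 15.0
tool_pos: [0.4758, -0.1731, 0.1152]
tool_rot: [-3.141, -0.0, 1.302]
contact_force: [-0.4, 0.1, 3.4]
opening: 0.0176
grip_force: 5.0
```

```bash
python3 -c "
from h import *
for i in range(6):
    robot.read_camera('wrist');o=robot.observe();print(Ro.from_euler('xyz',o['tool_rot']).inv().apply(o['contact_force']).round(2),o['torque'].round(3),o['opening'],o['grip_force'],o['tool_pos'],o['tool_rot'])"
```

```text
[ 0.18 -0.3  -4.14] [-0.075  0.116 -0.037] 0.017511933738851557 5.000046417117119 [ 0.47586097 -0.17315934  0.11524136] [-3.14141328e+00 -2.24989047e-04  1.30215182e+00]
[-0.33  0.16 -3.89] [-0.067  0.107 -0.022] 0.017767043186032224 5.000205338001251 [ 0.4758308  -0.17314321  0.11523016] [-3.1413323e+00 -2.7645032e-04  1.3021096e+00]
[-0.08 -0.   -4.98] [-0.074  0.096 -0.007] 0.017707959951787075 5.000229477882385 [ 0.47583588 -0.17314952  0.11521923] [-3.14134161e+00 -2.83800338e-04  1.30211320e+00]
[-0.27 -0.53 -4.55] [-0.077  0.06   0.003] 0.017699339212637798 5.000528544187546 [ 0.4758264  -0.17314647  0.1152071 ] [-3.14132004e+00 -2.95124265e-04  1.30204159e+00]
[ 0.5   1.17 -4.62] [-0.072  0.098 -0.033] 0.017778639750523937 5.000545531511307 [ 0.47583216 -0.17317019  0.11521577] [-3.14134786e+00 -2.85158889e-04  1.30202433e+00]
[-0.22  0.43 -5.67] [-0.091  0.099  0.045] 0.01781289985391426 5.000600293278694 [ 0.47585387 -0.17314547  0.11524352] [-3.14142604e+00 -2.60238954e-04  1.30212571e+00]
```

Call:
arm_command --moves '[[[0,0,0],[0,0,0],0.014],[[0,0,-0.002],[0,0,0],0.014],[[0,0,-0.005],[0,0,0],0.014],[[0,0,-0.0075],[0,0,0],0.014],[[0,0,-0.01],[0,0,0],0.014]]' --squeeze 10

```text
time: 15.8
tool_pos: [0.4756, -0.173, 0.125]
tool_rot: [-3.141, -0.0, 1.302]
contact_force: [1.9, 0.2, -1.4]
opening: 0.0179
grip_force: 10.0
```

Call:
arm_command --moves '[[[0,0,-0.0025],[0,0,0],0.014],[[0,0,-0.005],[0,0,0],0.014],[[0,0,-0.0075],[0,0,0],0.014],[[0,0,-0.01],[0,0,0],0.014],[[0,0,-0.01],[0,0,0],0.014]]'

```text
time: 16.3
tool_pos: [0.4757, -0.1731, 0.1354]
tool_rot: [-3.141, -0.0, 1.302]
contact_force: [0.5, 0.4, 0.8]
opening: 0.0178
grip_force: 10.0
```

```bash
python3 -c "
from h import *
for i in range(5):
    robot.read_camera('wrist');o=robot.observe();print(Ro.from_euler('xyz',o['tool_rot']).inv().apply(o['contact_force']).round(2),o['torque'].round(3),o['opening'],o['grip_force'],o['tool_pos'],o['tool_rot'])"
```

```text
[-0.23  1.51 -0.91] [-0.17  -0.13   0.006] 0.017546887374881578 9.999368637800217 [ 0.47569577 -0.17310752  0.13529734] [-3.14109831e+00 -2.67532538e-04  1.30211469e+00]
[ 0.52  1.72 -0.29] [-0.171 -0.179 -0.006] 0.017918017660216272 9.999470114707947 [ 0.47569529 -0.17310984  0.13519991] [-3.14106259e+00 -2.86586878e-04  1.30210016e+00]
[ 0.97  1.47 -0.53] [-0.192 -0.178 -0.03 ] 0.017474275678424293 9.999491572380066 [ 0.4756886  -0.17307943  0.13510417] [-3.14093249e+00 -3.43469592e-04  1.30210870e+00]
[-0.37  1.4  -0.81] [-0.148 -0.191  0.019] 0.017999236581372712 9.999519735574722 [ 0.4756752 -0.1730987  0.1350822] [-3.14090178e+00 -3.48592370e-04  1.30206387e+00]
[-0.89  1.97 -0.55] [-0.179 -0.194 -0.029] 0.017958741516318558 9.99960869550705 [ 0.47567581 -0.17309448  0.13502446] [-3.14083394e+00 -3.95860728e-04  1.30206493e+00]
```

Call:
arm_command --moves '[[[0,0.0001,-0.0025],[0,0,0],0.014],[[0,0.0001,-0.005],[0,0,0],0.014],[[0,0.0001,-0.0075],[0,0,0],0.014],[[0,0.0001,-0.01],[0,0,0],0.014],[[0,0.0001,-0.01],[0,0,0],0.014]]'

```text
time: 17.05
tool_pos: [0.4758, -0.1731, 0.1454]
tool_rot: [-3.141, -0.0, 1.302]
contact_force: [0.7, -1.0, -0.8]
opening: 0.0179
grip_force: 10.0
```

```bash
python3 lk.py w10; python3 -c "
from h import *
for i in range(4):
    robot.read_camera('wrist');o=robot.observe();print(Ro.from_euler('xyz',o['tool_rot']).inv().apply(o['contact_force']).round(2),o['torque'].round(3),o['opening'],o['grip_force'],o['tool_pos'])
s=robot.read_camera('scene')[:,:,::-1];cv2.imwrite('pics/s10.png',s);S=robot.camera_model('scene')
cv2.imwrite('pics/v10.png',cv2.resize(s[120:260,190:330],(560,560),interpolation=2))
a=cv2.imread('pics/s7.png')
for n,i in(('before',a),('after',s)):
    h=cv2.cvtColor(i,cv2.COLOR_BGR2HSV);k,l,st,c=cv2.connectedComponentsWithStats((cv2.inRange(h,(0,150,90),(7,255,255))|cv2.inRange(h,(173,150,90),(180,255,255)))[:, :262])
    for j in range(1,k):
        if 10<st[j,4]<500: print(n,st[j],c[j])
for z in(.155,.185):print(z,proj(S,[.4752,-.1765,z]))"
```

```text
[ 0.47573947 -0.17309241  0.14494713] [-3.14064897e+00 -3.99833570e-04  1.30211001e+00] [ 0.36262573 -0.59310522 -0.2967246 ] 0.017639001632430314 9.99903291463852 17.4
[0.31 1.37 0.12] [-0.165 -0.143  0.036] 0.01791148397466346 9.998994022607803 [ 0.47573151 -0.17308695  0.1449594 ]
[-1.13  0.34 -0.2 ] [-0.129 -0.117 -0.048] 0.017743396226338113 9.999002516269684 [ 0.4757408  -0.17306435  0.14495974]
[0.7  0.33 0.61] [-0.121 -0.125 -0.05 ] 0.017644783322256875 9.998970776796341 [ 0.47573354 -0.17307231  0.14495933]
[-0.79  1.19 -0.58] [-0.162 -0.138 -0.024] 0.017941425525589052 9.998965412378311 [ 0.47572583 -0.17310041  0.14496463]
before [245 176   6   6  27] [247.62962963 178.14814815]
after [247 168   3   6  11] [248.36363636 170.63636364]
0.155 [247.71946431 176.7790176 ]
0.185 [247.52135448 168.32191932]
```

View pics/v10.png

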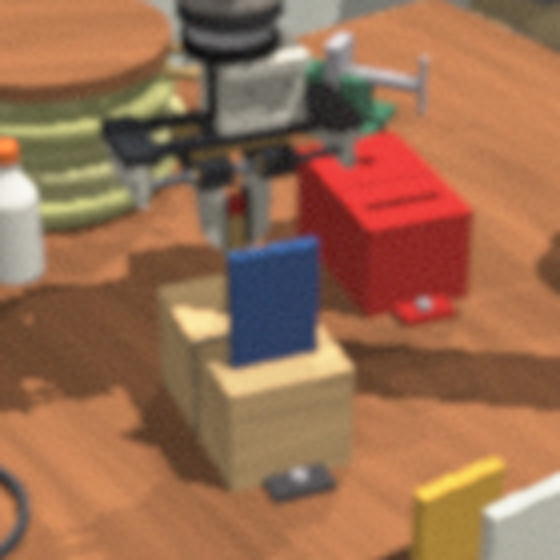

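The final view shows the board still standing in the slot and the handle held between the fingers above the block. Its red end rose about 8 px, against 8.5 px expected for 30 mm, while the TCP rose 29.8 mm. Side forces are about 1 N and the grip is 10 N, so I'm handing in.

```bash
python3 -c "
from h import *
print(robot.hand_in())"
```

```text
the job is handed in; nothing more can be done
None
```

I handed the job in with the blue gauge board seated and released in the block's slot and the fan handle held about 30 mm up, level with the board's top by my measurements; the hand-in call returned no verdict.

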